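# Set the polishing drum's speed lever to its mark

## Task

On the jewellery bench stand two lever controls. Move the long, ball-headed lever of the polishing drum's speed control until it points the same way as the steel mark standing out of the rim of its round scale, and let go of it there. Leave the mark and the other control's T-handled lever as they are.

Things in the scene. Friction and masses are not known exactly. Their poses are not given: they have to be found in the camera images.
- speed_lever (a joint): Angle of the drum's speed lever, rad: 0 straight up, positive leans to the right as the robot sees it (-y side of its box), stops at -0.85 and 0.85; starts leaning left. Level hinge 65 mm above the table, light friction (about 1 N at the ball), stays where left. It stands on a fixed grey box 110 x 150 x 50 mm, turned up to 0.3 rad, just beyond an upright white scale disc (110 mm).
- speed_knob (a point): Centre of the black ball (30 mm diameter) on the end of the speed lever, a 10 mm steel rod; 140 to 190 mm above the table. It turns with the lever: z points along the lever, outward; x is the hinge axis, level, away from the robot; the hinge lies 120 mm back along -z. The disc lies 12 to 24 mm from the lever's plane, on the robot's side, and its rim reaches 120 mm above the table.
- speed_mark (a point): Outer end of the dark steel mark, a block 18 x 14 x 26 mm on the rim of the speed control's disc, 78 mm from the lever's hinge axis, 18 mm to the robot's side of the lever's plane. Its z points radially outward: the lever is set when its own z points the same way. Held by a stiff clamp, to stay put. It stands 0.1 rad left to 0.6 rad right of straight up.
- fan_bar (a point): Middle of the black T-bar (18 mm diameter, 56 mm long along x) on the other control's lever, a bystander to be left alone; 80 mm from its hinge, which is 65 mm above the table. Its grey box is of the same size as the speed control's; its scale disc is smaller (90 mm) and has no mark.

How it is judged:
By the outcome, as a careful person would: the job done as asked, in the order asked, and still so for the second after the job is handed in, with the robot touching nothing.
It also fails if it takes over 32 s, if anything falls off the work surface, if the arm or the gripper's body presses on something with over 40 N, if the wrist force passes 120 N, or if a joint passes its speed limit or range.

## Robot

A 7-joint arm with a two-finger parallel gripper is mounted at the origin on the work surface. World frame = base frame: x ahead of the robot, y to its left, z up, the work surface at z = 0. Lengths are in m, angles in rad, forces in N, time in s.
With the tool pointing down it reaches from about 0.4 to 0.85 m from the base axis. Payload 4.5 kg.
Tool frame: the origin (TCP) lies midway between the tips of the shut fingers; the grasp point (between the pads) lies 19 mm behind it; z points along the fingers, y is the line along which they close (so a half turn about z gives the same grasp; the last joint's range is limited). The gripper opens to 85 mm and grips with 20 to 120 N. Pads are 22 mm wide; open, the fingers measure 114 mm over their backs; the gripper's body (76 mm by 85 mm) begins 54 mm behind the grasp point. The pads swing forward as they close: fully open they stand 13 mm farther back than shut.
Start: joints at [1.338, 0.689, -0.195, 1.565, 0.157, 0.902, -0.215], TCP at [0.165, -0.603, 0.193] pointing down, gripper open.
Joint ranges: [-3.01, 3.01], [-0.46, 2.08], [-1.47, 1.51], [0.13, 2.56], [-1, 4.14], [0.04, 2.09], [-2.66, 2.66]. Speed limits (rad/s): [2.57, 2.57, 3.14, 3.14, 3.14, 3.14, 3.14].

## Interface

Orientations are given as a unit quaternion [x, y, z, w].
In Python, from bench import arm gives the robot as it stands. The module is installed in compiled form; this text tells all that it offers.
- The arm moves only by the tool drive_tool, never from a script. Its argument "motion" is a list of rows, each a list of 5 numbers: the shift along the tool's x, y, z in cm, then the turn about the tool's z in degrees, then the opening, from 0 (shut) to 1 (fully open). In form: [[x, y, z, roll, jaw], ...]. A call has 1 to 5 rows; each row shifts and turns the commanded pose from where the row before left it, along the tool's axes as they then stand; what a row does not reach is not made up. A row lasts 1/8 s, in which the tool goes at most 62.5 mm and 10.7 degrees, less where a joint would pass 70% of its speed; a pose out of reach is approached as far as the arm can. A call with a gripper value outside its range is refused whole. The fingers move at their own pace and stop on an object; the grip force is fixed at half the most. Time passes only in rows, so rows that do not move let the fingers close. It gives the time, the measured TCP pose, the force, the opening and the grip force at its end, in the units of the state.
- arm.get_obs(): the state, without advancing time (a new reading comes with each control period).
- arm.capture(name): name is "scene" or "top" or "wrist"; returns a dict with "image" (400x640x3 uint8, red, green, blue), "camera_matrix" (3x3 intrinsics, pixels), "k1" (the pictures are not rectified: a ray, as slopes to the right and down, at radius r is drawn at 1 + k1 r^2 times it, then the intrinsics apply), "xyz" and "rotation" of the camera in the world. Camera axes: x right, y up, looking along -z (the intrinsics and any distortion apply to the point x, -y, -z); pixel columns grow to the right and rows downward; lengths in m; the calibration is good to about 2 mm. A picture is of the moment at which its call begins. There is no depth.
- arm.hand_in(): hands the job in; it is judged then, once.
The state is a dict: "time_s": time; "qpos": joint angles; "qvel": joint speeds; "joint_efforts": joint torques, N m; "position": TCP position; "eef_rot": TCP orientation; "wrist_force": force on the tool from outside, world axes, zero at the start; "wrist_torque": the same for the moment, N m; "width": opening from 0.0 (shut) to 1.0 (fully open); "grasp_force": force on a finger pad.
Only numpy, scipy, OpenCV 4.12 (cv2) and the standard library are available. Lean on these libraries where they do the work, as an engineer would, in place of code of your own. Each camera call takes 0.05 s, during which the arm holds its last target. There are 200 camera calls.

## Working session

There is one attempt and no reset: what is moved stays moved. The work goes in short steps, Python scripts to look and compute and a tool call to move; the robot and the scene stay as the last step left them, time stands still between calls to the robot, and variables do not carry over. Pictures are saved under pics/ and viewed, at most 10 in all, crops included, and the job is handed in when it is done.

Besides the shell and the picture viewer there is one more tool, called after "Call:" as name([rows], argument=value, ...), one row to a line, values as JSON. drive_tool: Moves the arm, as the interface text tells. Its arguments: {"type":"object","properties":{"motion":{"type":"array","items":{"type":"array","items":{"type":"number"}}}},"required":["motion"]}

```bash
mkdir -p pics
cat > h.py <<'E'
import numpy as np, cv2
from bench import arm
def grab(n,f):
    c=arm.capture(n); cv2.imwrite('pics/'+f+'.png',c['image'][:,:,::-1]); 
    np.save('pics/'+f+'.npy',{k:c[k] for k in c},allow_pickle=True); return c
def load(f): return np.load('pics/'+f+'.npy',allow_pickle=True).item()
def ray(c,u,v):
    K=np.array(c['camera_matrix']); p=cv2.undistortPoints(np.array([[[u,v]]],float),K,np.array([c['k1'],0,0,0.]))[0,0]
    d=np.array(c['rotation']).reshape(3,3)@np.array([p[0],-p[1],-1]); return np.array(c['xyz']),d/np.linalg.norm(d)
def tri(*rs):
    A=sum(np.eye(3)-np.outer(d,d) for o,d in rs); b=sum((np.eye(3)-np.outer(d,d))@o for o,d in rs)
    x=np.linalg.solve(A,b); return x,[np.linalg.norm(np.cross(x-o,d)) for o,d in rs]
def plane(r,n,p): o,d=r; return o+d*(n@(p-o))/(n@d)
def proj(c,P):
    q=np.array(c['rotation']).reshape(3,3).T@(np.asarray(P)-c['xyz']); a,b=q[0]/-q[2],-q[1]/-q[2]; s=1+c['k1']*(a*a+b*b)
    K=np.array(c['camera_matrix']); return K[0,0]*a*s+K[0,2],K[1,1]*b*s+K[1,2]
E
python3 - <<'E'
from h import *
for n in('scene','top'):
    c=grab(n,n+'0'); print(n,c['xyz'],c['rotation'],c['camera_matrix'],c['k1'])
print(arm.get_obs())
a=[cv2.imread(f'pics/{n}0.png') for n in('scene','top')]
E
```

```text
scene [0.93874726 0.37580628 0.67970223] [0.1576661  0.37809891 0.84405009 0.34606654] [[421.66920237   0.         310.42233226]
 [  0.         421.66920237 201.93428498]
 [  0.           0.           1.        ]] -0.06384038111034285
top [4.58351780e-01 2.17152437e-04 1.11423069e+00] [ 0.01459469 -0.02875449 -0.70137192  0.71206573] [[448.80602369   0.         323.28863602]
 [  0.         448.80602369 195.37465482]
 [  0.           0.           1.        ]] -0.035505109965826745
{'time_s': 0.1, 'qpos': array([ 1.33779422,  0.68992812, -0.19450515,  1.56623326,  0.15728755,
        0.90248224, -0.21510915]), 'qvel': array([ 0.00023643, -0.00187401, -0.00028689, -0.00157354,  0.00026525,
       -0.00046713, -0.00063681]), 'joint_efforts': array([-2.57315565e-03, -5.40603626e+01, -1.27090774e+00, -1.58986902e+01,
        9.43356572e-03,  4.40493503e-03, -4.15312499e-06]), 'position': array([ 0.16456017, -0.60228278,  0.19184823]), 'eef_rot': array([ 9.91111793e-01,  1.33029031e-01, -1.67572388e-04, -8.14254376e-04]), 'wrist_force': array([ 0.13969177, -0.12880244, -0.23550955]), 'wrist_torque': array([0.00522244, 0.02135159, 0.01880793]), 'grasp_force': 0.0, 'width': 1.0017921644668335}
```

View pics/scene0.png

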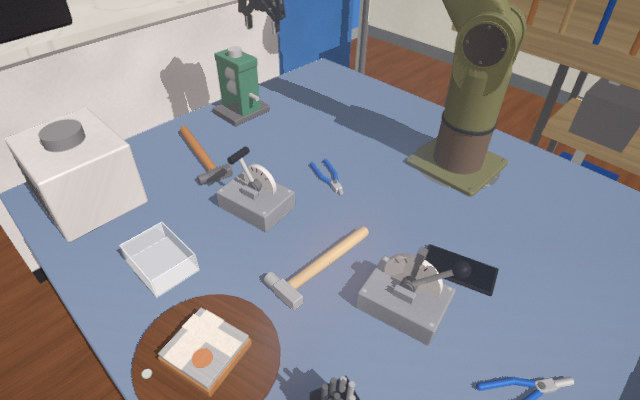

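View pics/top0.png

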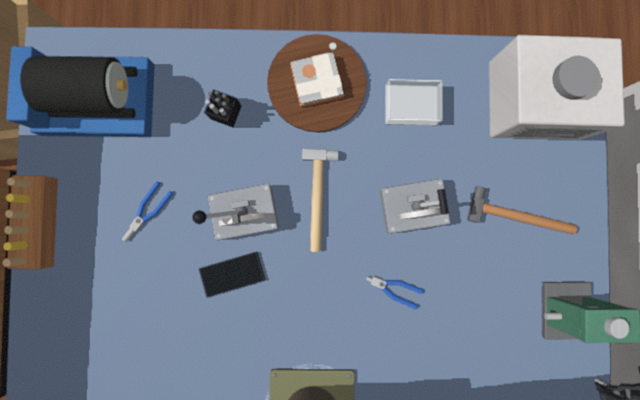

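The scene picture shows the ball at (462,269), the mark at about (418,257) and the speed box around (405,300). In the top picture the ball is at (199,217) and the box runs from (208,190) to (277,238). The fan control is at (415,205) in the top picture.

```bash
sed -i "s/np.array(c\['rotation'\]).reshape(3,3)/R(c)/" h.py; sed -i "3i from scipy.spatial.transform import Rotation\ndef R(c): return Rotation.from_quat(c['rotation']).as_matrix()" h.py
python3 - <<'E'
from h import *
a=cv2.imread('pics/scene0.png')[230:345,345:485]; b=cv2.imread('pics/top0.png')[175:250,185:290]
a=cv2.resize(a,None,fx=4.2,fy=4.2,interpolation=2)[:,:]
b=cv2.resize(b,None,fx=7,fy=7,interpolation=2)
cv2.imwrite('pics/ca.png',a);cv2.imwrite('pics/cb.png',b)
S,T=load('scene0'),load('top0')
p,e=tri(ray(S,462,269),ray(T,199,217));print(p,e)
for q in[(208,192),(271,185),(277,232),(216,240)]:print(plane(ray(T,*q),np.array([0,0,1.]),np.array([0,0,.05])))
E
```

```text
[0.46688065 0.24445321 0.16008642] [np.float64(0.0003501598723690798), np.float64(0.0003501598723691265)]
[0.52756207 0.25278437 0.05      ]
[0.54658266 0.10392535 0.05      ]
[0.43551389 0.08740089 0.05      ]
[0.41455238 0.23062517 0.05      ]
```

View pics/ca.png

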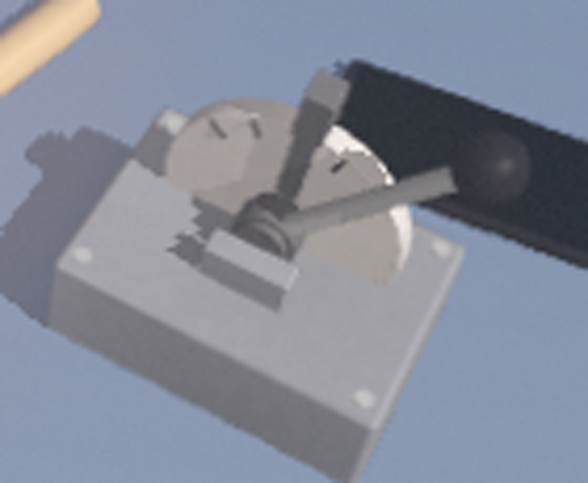

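View pics/cb.png

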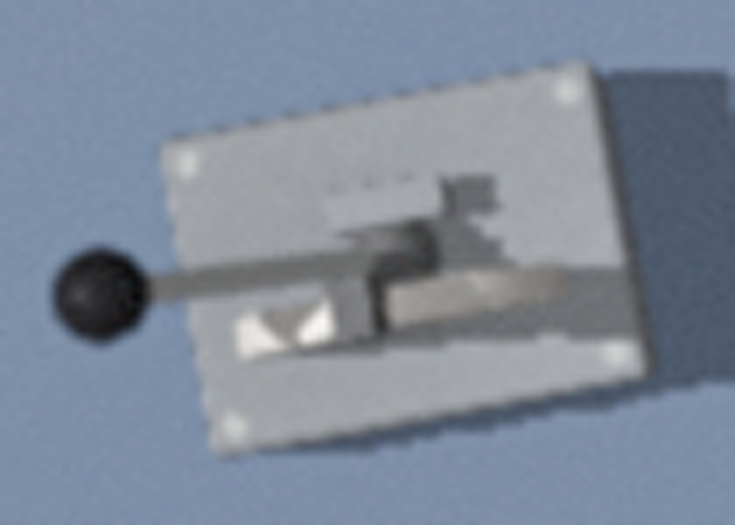

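The scene crop shows the mark's lit end face around crop (328,90), which is about (423,251) in the full picture. The lever's shadow falls on the disc below it. The top crop shows the box corners, the ball at (100,294) and the mark's end face at about (352,303), which is (235,218) in the full picture.

Run:
```python
from h import *
S,T=load('scene0'),load('top0')
z=np.array([0,0,1.])
# ball centre by dark blob in each view
def blob(c,x0,y0,w,th):
    g=c['image'][y0-w:y0+w,x0-w:x0+w].max(2)
    m=(g<th).astype(np.uint8); n,l,s,ce=cv2.connectedComponentsWithStats(m); i=1+s[1:,4].argmax(); return ce[i][0]+x0-w,ce[i][1]+y0-w,s[i,4]
bt=blob(T,199,217,11,70); bs=(345+491/4.2,230+166/4.2); print(bt,bs)
k,e=tri(ray(S,*bs),ray(T,*bt[:2]));print('knob',k,e)
C=[plane(ray(T,185+a/7,175+b/7),z,np.array([0,0,.05])) for a,b in[(165,140),(595,65),(645,375),(215,450)]]
ctr=np.mean(C,0); lft=(C[0]+C[3]-C[1]-C[2]);lft/=np.linalg.norm(lft); ax=np.cross(lft,z)  # away
print('ctr',ctr,'yaw',np.arctan2(ax[1],ax[0]),'edge2',np.arctan2(*(C[0]+C[1]-C[2]-C[3])[1::-1]))
h=ctr.copy(); h[2]=.065; d=k-h; print('knob rel: ax,left,z',d@ax,d@lft,d[2],'len',np.hypot(d@lft,d[2]),'theta',np.arctan2(-d@lft,d[2]))
hp=k-0.12*0; 
m,e=tri(ray(S,345+328/4.2,230+90/4.2),ray(T,185+352/7,175+303/7)); dm=m-h
print('mark',m,e,dm@ax-d@ax,dm@lft,dm[2],np.hypot(dm@lft,dm[2]),np.arctan2(-dm@lft,dm[2]))
```

```text
(np.float64(199.19834710743802), np.float64(216.60330578512398), np.int32(121)) (461.9047619047619, 269.5238095238095)
knob [0.46758683 0.2444984  0.1594696 ] [np.float64(0.0006605045423863528), np.float64(0.0006605045423863609)]
ctr [0.48212993 0.16903031 0.05      ] yaw 0.1885995301493502 edge2 0.18447456063138531
knob rel: ax,left,z -0.00013620479028739148 0.07685646153606474 0.09446959928330231 len 0.12178432111151383 theta -0.6829532805089602
mark [0.46492801 0.17154976 0.14246004] [np.float64(0.001395646085016873), np.float64(0.0013956460850169084)] -0.016288339388274245 0.005699847386287003 0.07746003993204245 0.07766946662943279 -0.0734519774355347
```

Call:
drive_tool([
  [0,0,-6,0,1],
  [0,0,-6,0,1],
  [0,0,0,-10,1],
  [0,0,0,-10,1],
  [0,0,0,-10,1],
])

```text
time_s: 0.72
position: [0.1646, -0.6025, 0.3122]
eef_rot: [0.922, 0.388, -0.0, -0.001]
wrist_force: [0.4, -0.1, -0.1]
width: 0.999
grasp_force: 0.0
```

Call:
drive_tool([
  [0,0,0,-10,1],
  [0,0,0,-10,1],
  [0,0,0,-10,1],
  [0,0,0,-10,1],
  [0,0,0,-10,1],
])

```text
time_s: 1.35
position: [0.1645, -0.6026, 0.312]
eef_rot: [0.672, 0.741, 0.0, -0.001]
wrist_force: [0.2, 0.8, 0.5]
width: 1.003
grasp_force: 0.0
```

Call:
drive_tool([
  [0,0,0,-5.5,1],
])

```text
time_s: 1.48
position: [0.1645, -0.6025, 0.312]
eef_rot: [0.636, 0.772, 0.0, -0.001]
wrist_force: [-0.3, 0.1, 0.6]
width: 0.997
grasp_force: 0.0
```

```bash
cat >> h.py <<'E'
def to(*P):
    o=arm.get_obs(); r=Rotation.from_quat(o['eef_rot']); M=r.as_matrix(); p=o['position']; print(o['time_s'],p,'yang',np.arctan2(M[1,1],M[0,1]),'zax',M[:,2])
    for q in P: print('tool cm',np.round(M.T@(np.array(q)-p)*100,2)); p=np.array(q)
E
python3 -c "
from h import *
to((.46,-.15,.31),(.4676,.2445,.26))"
```

```text
1.475 [ 0.16446632 -0.60254919  0.31197113] yang 0.19203828618035357 zax [-4.28635130e-04  1.23874430e-03 -9.99999141e-01]
tool cm [38.78 37.65  0.24]
tool cm [38.57  8.28  5.05]
```

Call:
drive_tool([
  [3.9,3.75,0,0,1],
  [3.9,3.75,0,0,1],
  [3.9,3.75,0,0,1],
  [3.9,3.75,0,0,1],
  [3.9,3.75,0,0,1],
])

```text
time_s: 2.1
position: [0.3129, -0.3746, 0.3124]
eef_rot: [0.638, 0.77, -0.0, -0.0]
wrist_force: [0.6, -0.3, 1.5]
width: 0.999
grasp_force: 0.0
```

Call:
drive_tool([
  [3.9,3.75,0,0,1],
  [3.9,3.75,0,0,1],
  [3.9,3.75,0,0,1],
  [3.9,3.75,0,0,1],
  [3.9,3.75,0,0,1],
])

```text
time_s: 2.72
position: [0.4606, -0.1483, 0.3124]
eef_rot: [0.638, 0.77, -0.0, -0.0]
wrist_force: [0.9, -0.5, 0.6]
width: 1.003
grasp_force: 0.0
```

Call:
drive_tool([
  [4.8,1,0,0,1],
  [4.8,1,0,0,1],
  [4.8,1,0,0,1],
  [4.8,1,0,0,1],
])

```text
time_s: 3.22
position: [0.4632, 0.0478, 0.3123]
eef_rot: [0.638, 0.77, -0.0, -0.0]
wrist_force: [0.5, -0.9, -0.4]
width: 0.997
grasp_force: 0.0
```

```bash
python3 -c "
from h import *
to((.4676,.2445,.26),(.4676,.2445,.145));c=grab('wrist','w1')
print(c['xyz'],proj(c,(.4676,.2445,.1595)),proj(c,(.465,.1715,.1425)))"
```

```text
3.225 [0.4631612  0.04777497 0.31234975] yang 0.18800004252695568 zax [-4.30989281e-04 -4.29823466e-04 -9.99999815e-01]
tool cm [19.24  4.12  5.23]
tool cm [0.00e+00 1.00e-02 1.15e+01]
[0.44909661 0.11990835 0.49396213] (np.float64(365.55556910387827), np.float64(-32.35872497154077)) (np.float64(344.98846093023394), np.float64(53.54586412137263))
```

View pics/w1.png

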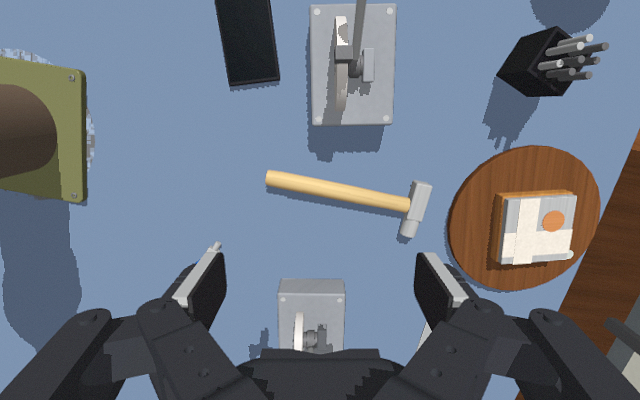

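The wrist picture shows the speed control at the top, with the mark at about (344,52) as predicted and the box at x 310–395. The ball is just out of view, so I'll move nearer and measure from overhead.

Call:
drive_tool([
  [5,1,0,0,1],
  [0,0,0,0,1],
])

```text
time_s: 3.52
position: [0.4633, 0.102, 0.3129]
eef_rot: [0.634, 0.773, 0.001, -0.001]
wrist_force: [-0.5, -0.5, -0.4]
width: 0.998
grasp_force: 0.0
```

```bash
python3 -c "
from h import *
c=grab('wrist','w2')
print(c['xyz'],proj(c,(.4676,.2445,.1595)),proj(c,(.465,.1715,.1425)),proj(c,(.482,.169,.05)))
u,v=map(int,proj(c,(.482,.169,.05)))
x0,y0=max(u-75,0),max(v-95,0);print(x0,y0)
cv2.imwrite('pics/w2c.png',cv2.resize(c['image'][y0:y0+150,x0:x0+150,::-1],None,fx=4,fy=4,interpolation=2))"
```

```text
[0.44853259 0.17345499 0.49467741] (np.float64(353.7688304642144), np.float64(31.759043892281653)) (np.float64(334.5179699167722), np.float64(108.38264862895295)) (np.float64(343.48329445647425), np.float64(111.79752341546143))
268 16
```

View pics/w2c.png

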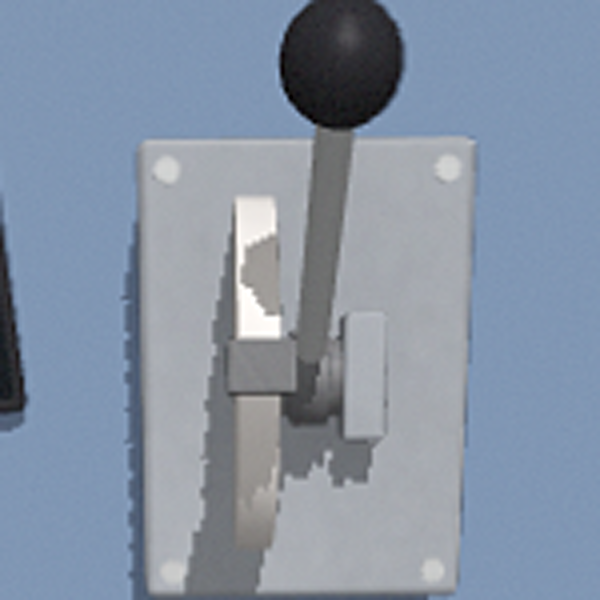

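The overhead crop shows the ball at crop (342,63), the mark's end face at x 230–297 and y 340–393 (centre 263,366), and the box corners at (143,140), (475,137), (457,593) and (152,593).

Run:
```python
from h import *
T=load('w2');z=np.array([0,0,1.]); r=lambda a,b:ray(T,268+a/4-.4,16+b/4-.4)
P=lambda a,b,h:plane(r(a,b),z,np.array([0,0,h]))
C=[P(a,b,.05) for a,b in[(143,140),(475,137),(457,593),(152,593)]]
ctr=np.mean(C,0); print('sizes',[np.linalg.norm(C[i]-C[i-1]) for i in range(4)])
ax=(C[1]+C[2]-C[0]-C[3]);ax/=np.linalg.norm(ax);lft=np.cross(z,ax);l2=C[0]+C[1]-C[2]-C[3]
print('ctr',ctr,'yaw',np.arctan2(ax[1],ax[0]),np.arctan2(-l2[0],l2[1]))
y=.187;ax=np.array([np.cos(y),np.sin(y),0]);lft=np.cross(z,ax)
for nm,q in(('knob',P(342,63,.1595)),('mark',P(263,366,.1425)),('discL',P(255,197,.065)),('discR',P(255,549,.065))):
    d=q-ctr; print(nm,q,d@ax,d@lft, np.arcsin(-(d@lft)/(.078 if nm=='mark' else .12)))
```

```text
sizes [np.float64(0.1466330327099317), np.float64(0.1061363224129479), np.float64(0.14777124980446513), np.float64(0.10656990510893384)]
ctr [0.48244933 0.17227944 0.05      ] yaw 0.20146466389426043 0.20522766284288554
knob [0.46689768 0.24472441 0.1595    ] -0.0018121399131960949 0.07407323675386143 -0.6652768575743793
mark [0.46352066 0.1725434  0.1425    ] -0.018549601505103784 0.00377842771041389 -0.048460346096714665
discL [0.45390142 0.22188691 0.065     ] -0.018827595208721716 0.05405003516767453 -0.46723229926387294
discR [0.47633581 0.11396781 0.065     ] -0.016847779239212105 -0.056158463291489796 0.4870117889518976
```

Call:
drive_tool([
  [4.8,1,0,-1,1],
  [4.8,1,0,0,1],
  [4.5,0.5,0,0,0.8],
  [0,0,0,0,0.7],
])

```text
time_s: 4.08
position: [0.4596, 0.2433, 0.3125]
eef_rot: [0.629, 0.777, 0.0, -0.001]
wrist_force: [-0.4, -0.9, -0.4]
width: 0.695
grasp_force: 0.0
```

```bash
python3 -c "
from h import *
to((.467,.2445,.25),(.467,.2445,.142))"
```

```text
4.075 [0.45962244 0.24326708 0.31247998] yang 0.21051939791061017 zax [-7.27502852e-04  1.82647286e-03 -9.99998067e-01]
tool cm [-0.05  0.75  6.25]
tool cm [-0.02  0.   10.8 ]
```

Call:
drive_tool([
  [0,0.75,5,0.5,0.7],
  [0,0,5,0,0.7],
  [0,0,5,0,0.7],
  [0,0,2,0,0.7],
])

```text
time_s: 4.58
position: [0.4671, 0.2377, 0.1395]
eef_rot: [0.635, 0.772, -0.003, 0.0]
wrist_force: [0.2, -0.8, -0.3]
width: 0.702
grasp_force: 0.0
```

Run:
```python
from h import *
to((.467,.2445,.142))
c=grab('scene','s2'); S=c['image'][150:330,360:540,::-1]; w=grab('wrist','w3')['image'][200:400,220:420,::-1]
cv2.imwrite('pics/m3.png',np.hstack([cv2.resize(S,(400,400)),cv2.resize(w,(400,400))]))
```

```text
4.575 [0.46714453 0.23765755 0.13952175] yang 0.19412960006120164 zax [-0.0041217  -0.00504016 -0.9999788 ]
tool cm [ 0.67  0.12 -0.25]
```

View pics/m3.png

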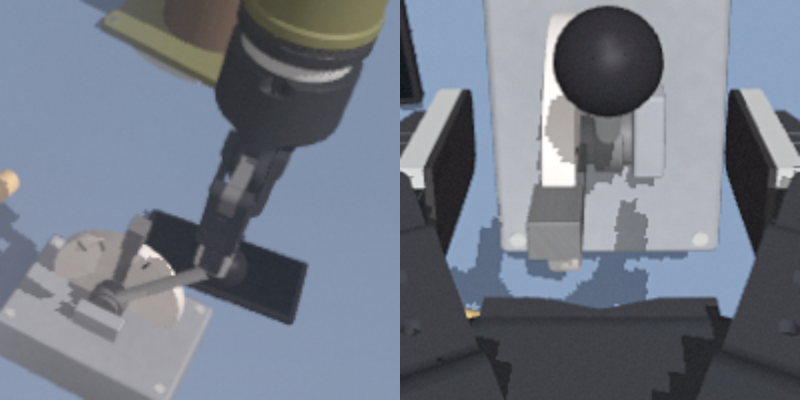

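The ball sits centred between the open pads (right half, 608,62), but the TCP is 7 mm short along the tool's x. I'll correct that and close.

Call:
drive_tool([
  [0.7,0.1,-0.2,0,0.7],
  [0,0,0,0,0.3],
  [0,0,0,0,0.2],
  [0,0,0,0,0.2],
  [0,0,0,0,0.2],
])

```text
time_s: 5.3
position: [0.4675, 0.2491, 0.1447]
eef_rot: [0.634, 0.773, 0.0, 0.0]
wrist_force: [0.6, 0.1, 0.2]
width: 0.199
grasp_force: 0.0
```

Run:
```python
from h import *
to(); y=.2; hl=np.array([-np.sin(y),np.cos(y),0])
# increments along left (right = -tool x) and up for lever angles
a=np.linspace(-.68,-.06,9); X=12*np.sin(a); Z=12*np.cos(a); print(np.round(np.c_[-np.diff(X),-np.diff(Z)],2))
```

```text
5.3 [0.46754297 0.24907855 0.14472764] yang 0.1969486450971579 zax [ 2.83618186e-04 -1.49039240e-04 -9.99999949e-01]
[[-0.75 -0.56]
 [-0.79 -0.5 ]
 [-0.82 -0.43]
 [-0.85 -0.37]
 [-0.88 -0.3 ]
 [-0.9  -0.23]
 [-0.92 -0.16]
 [-0.93 -0.09]]
```

Run:
```python
from h import *
print(arm.get_obs()['width'],arm.get_obs()['grasp_force'])
c=grab('scene','s4'); S=c['image'][200:350,360:510,::-1]; w=grab('wrist','w4')['image'][200:400,220:420,::-1]
cv2.imwrite('pics/m4.png',np.hstack([cv2.resize(S,(400,400)),cv2.resize(w,(400,400))]))
```

```text
0.19865890811694484 0.0
```

View pics/m4.png

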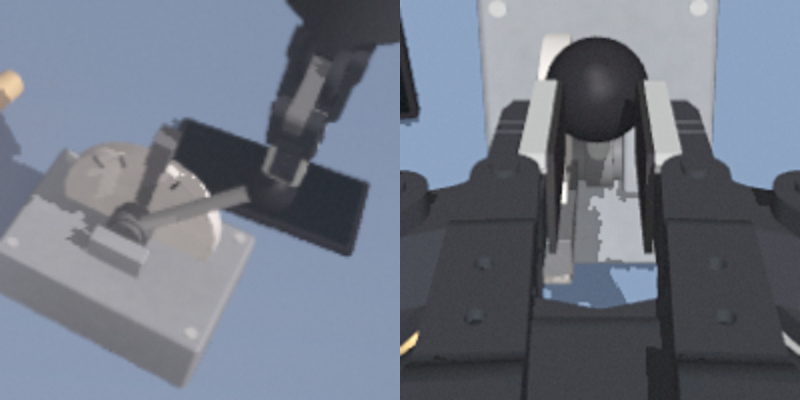

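The ball is still at scene (463,269), so it hasn't moved. In the wrist view it lies between the pads, whose gap nearly matches its diameter. I'll command the gripper fully shut and see if it stops on the ball.

Call:
drive_tool([
  [-0.4,0,-0.2,0,0.2],
  [0,0,0,0,0.1],
  [0,0,0,0,0],
  [0,0,0,0,0],
])

```text
time_s: 5.9
position: [0.4682, 0.2453, 0.1465]
eef_rot: [0.634, 0.773, -0.0, -0.0]
wrist_force: [0.8, -0.1, 0.1]
width: -0.001
grasp_force: 0.0
```

Run:
```python
from h import *
to()
c=grab('scene','s5'); W=grab('wrist','w5'); S=c['image'][200:350,360:510,::-1]; w=W['image'][150:350,220:420,::-1]
print(proj(W,arm.get_obs()['position']),proj(c,arm.get_obs()['position']))
cv2.imwrite('pics/m5.png',np.hstack([cv2.resize(S,(400,400)),cv2.resize(w,(400,400))]))
w4,s4=load('w4'),load('s4')
print(tri(ray(w4,319,244),ray(s4,360+275*.375,200+185*.375)))
```

```text
5.9 [0.46820628 0.24532416 0.1465428 ] yang 0.19711713998470035 zax [-5.68362803e-05 -3.95343613e-05 -9.99999998e-01]
(np.float64(320.6011445809224), np.float64(228.58849930412993)) (np.float64(459.77603937325773), np.float64(275.1468542386146))
(array([0.4670971 , 0.24660922, 0.16131377]), [np.float64(0.00011621286452567943), np.float64(0.00011621286452563196)])
```

View pics/m5.png

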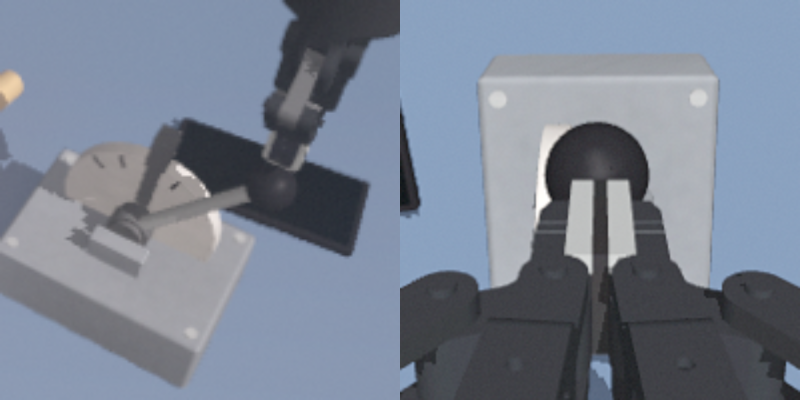

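Run:
```python
from h import *
S,W=load('s5'),load('w5')
print(W['xyz'],R(W)[:,2])
for s in((283,162),(290,165)): print(tri(ray(S,360+s[0]*.375,200+s[1]*.375),ray(W,320,150+90)))
print('ball',tri(ray(S,360+272*.375,200+187*.375),ray(W,220+198/2,150+172/2)))
T=grab('top','t5'); print('tcp in top',proj(T,arm.get_obs()['position']))
print(arm.get_obs()['qpos'])
```

```text
[0.45343803 0.31728095 0.32818958] [-0.05526374  0.2802089   0.95834696]
(array([0.46610024, 0.24869684, 0.17897688]), [np.float64(0.003165633464291025), np.float64(0.0031656334642910663)])
(array([0.46613895, 0.25149472, 0.18093368]), [np.float64(0.001364395032001045), np.float64(0.0013643950320009863)])
ball (array([0.4672363 , 0.24550908, 0.1584979 ]), [np.float64(2.424686694058751e-05), np.float64(2.4246866940554123e-05)])
tcp in top (np.float64(200.04914470187785), np.float64(216.51733640132426))
[-0.21213376  0.68290748 -0.59213028  1.89185594  0.55281726  0.73521767
 -0.92507167]
```

The two views put the true fingertips at z≈0.18, resting just above the ball. That is about 33 mm higher than the reported TCP, so the reported z can't be trusted here. I'll go by the images: open, descend about 3.5 cm, then close, using the finger stop as the check.

Call:
drive_tool([
  [0,0,-0.5,0,0.7],
  [0,0,0,0,0.7],
  [0,0,0,0,0.7],
])

```text
time_s: 6.42
position: [0.4683, 0.2453, 0.1517]
eef_rot: [0.634, 0.773, 0.0, 0.0]
wrist_force: [0.3, 0.5, 1.2]
width: 0.638
grasp_force: 0.0
```

Call:
drive_tool([
  [0,0,1.5,0,0.7],
  [0,0,1.5,0,0.7],
  [0,0,1,0,0.7],
  [0,0,0,0,0.7],
])

```text
time_s: 6.92
position: [0.4675, 0.2448, 0.1104]
eef_rot: [0.634, 0.773, -0.001, -0.0]
wrist_force: [0.5, 0.8, 0.4]
width: 0.702
grasp_force: 0.0
```

Call:
drive_tool([
  [0,0,0,0,0.4],
  [0,0,0,0,0.2],
  [0,0,0,0,0.2],
  [0,0,0,0,0.2],
])

```text
time_s: 7.42
position: [0.4672, 0.2459, 0.1119]
eef_rot: [0.634, 0.773, -0.0, -0.001]
wrist_force: [-5.4, 0.1, 4.3]
width: 0.314
grasp_force: 59.0
```

Gripped: the fingers stopped at 0.31 with 59 N. Now along the arc.

Call:
drive_tool([
  [-0.75,0,-0.56,0,0.2],
  [-0.79,0,-0.5,0,0.2],
  [-0.82,0,-0.43,0,0.2],
  [-0.85,0,-0.37,0,0.2],
])

```text
time_s: 7.92
position: [0.4744, 0.2098, 0.1291]
eef_rot: [0.636, 0.772, -0.003, 0.001]
wrist_force: [-0.6, -2.7, -9.8]
width: 0.312
grasp_force: 60.2
```

Call:
drive_tool([
  [-0.88,0,-0.3,0,0.2],
  [-0.9,0,-0.23,0,0.2],
  [-0.92,0,-0.16,0,0.2],
  [-0.93,0,-0.09,0,0.2],
  [0,0,0,0,0.2],
])

```text
time_s: 8.55
position: [0.4815, 0.1762, 0.1368]
eef_rot: [0.634, 0.774, -0.001, 0.0]
wrist_force: [3.1, -3.0, -27.3]
width: 0.288
grasp_force: 59.6
```

Run:
```python
from h import *
to(); W=grab('wrist','w6'); c=grab('scene','s6')
S=c['image'][200:350,345:495,::-1]; w=W['image'][150:350,220:420,::-1]
cv2.imwrite('pics/m6.png',np.hstack([cv2.resize(S,(400,400)),cv2.resize(w,(400,400))]))
print(proj(c,(.4803,.1798,.1848)))
```

```text
8.55 [0.48153095 0.17617466 0.13683306] yang 0.19813994900020793 zax [-0.00117382 -0.00230856 -0.99999665]
(np.float64(425.9241981637007), np.float64(241.545849015658))
```

Call:
drive_tool([
  [0,0,0.2,0,0.2],
  [0,0,0,0,0.2],
  [0,0,0,0,0.45],
  [0,0,0,0,0.6],
  [0,0,0,0,0.7],
])

```text
time_s: 9.28
position: [0.4831, 0.1798, 0.1373]
eef_rot: [0.634, 0.773, 0.002, 0.001]
wrist_force: [0.2, 0.5, 1.1]
width: 0.7
grasp_force: 0.0
```

Call:
drive_tool([
  [0,0,0,0,0.7],
  [0,0,-3,0,0.7],
  [0,0,-4,0,0.7],
  [0,0,-5,0,0.7],
])

```text
time_s: 9.78
position: [0.4812, 0.178, 0.2568]
eef_rot: [0.634, 0.773, -0.001, -0.0]
wrist_force: [1.5, -0.7, -0.4]
width: 0.703
grasp_force: 0.0
```

Call:
drive_tool([
  [-4,0,-4,0,0.7],
  [-5,0,0,0,0.7],
  [0,0,0,0,0.7],
])

```text
time_s: 10.15
position: [0.5004, 0.0847, 0.2959]
eef_rot: [0.638, 0.77, -0.001, 0.001]
wrist_force: [1.3, 0.2, -0.5]
width: 0.692
grasp_force: 0.0
```

Run:
```python
from h import *
to(); W=grab('wrist','w7'); c=grab('scene','s7'); T=grab('top','t7')
K=(.481,.178,.1848);M=(.4635,.1725,.1425)
for n,C in(('w',W),('s',c),('t',T)): print(n,proj(C,K),proj(C,M),proj(C,(.482,.171,.065)))
u,v=map(int,proj(W,M)); x0=u-50;y0=max(v-60,0)
S=c['image'][215:325,365:475,::-1]; w=W['image'][y0:y0+120,x0:x0+120,::-1]; print(x0,y0,w.shape)
cv2.imwrite('pics/m7.png',np.hstack([cv2.resize(S,(400,400),interpolation=2),cv2.resize(w,(400,400),interpolation=2)]))
```

```text
10.15 [0.50040377 0.0847309  0.29594068] yang 0.1881848686071318 zax [ 6.47675973e-04 -3.12886588e-03 -9.99994895e-01]
w (np.float64(318.4290828856245), np.float64(75.61239035949369)) (np.float64(300.0854088284873), np.float64(81.22377037110708)) (np.float64(318.5790630339176), np.float64(89.26754213233774))
s (np.float64(424.74144411971713), np.float64(241.18752346920974)) (np.float64(423.2006340542242), np.float64(251.20478994058826)) (np.float64(408.7717972224822), np.float64(284.8149590461139))
t (np.float64(228.18004042442874), np.float64(210.58157800433705)) (np.float64(234.25519296043194), np.float64(219.27003997437083)) (np.float64(240.99884620915157), np.float64(211.60413058288037))
250 21 (120, 120, 3)
```

View pics/m7.png

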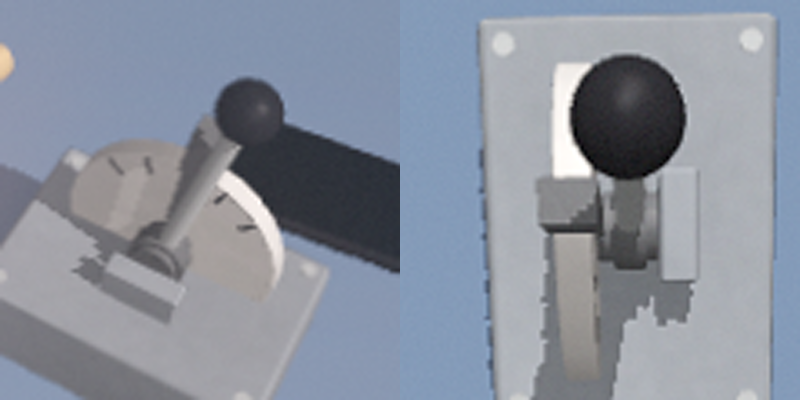

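The scene half shows the ball at crop (250,111), which is (434,245). The wrist half shows it at crop (228,117), which is (318,56), with the mark's face at about (300,82). The ball is still to the left of the target.

```bash
cat > m.py <<'E'
from h import *
z=np.array([0,0,1.]);y=.2;ax=np.array([np.cos(y),np.sin(y),0]);lft=np.cross(z,ax)
def ballpx(c,g,w=22,th=85):
    x0,y0=int(g[0]),max(int(g[1]),w); im=c['image'][y0-w:y0+w,x0-w:x0+w]; m=((im.max(2)<th)).astype(np.uint8)
    m=cv2.morphologyEx(m,cv2.MORPH_OPEN,np.ones((7,7),np.uint8)); n,l,s,ce=cv2.connectedComponentsWithStats(m); i=1+s[1:,4].argmax()
    return ce[i][0]+x0-w,ce[i][1]+y0-w,s[i,2:]
def rep(k,h):
    d=k-h; print('knob',k,'ax',d@ax,'left',d@lft,'r',np.hypot(d@lft,d[2]),'theta',np.arctan2(-d@lft,d[2]))
E
python3 - <<'E'
from m import *
S,T,W=load('s7'),load('t7'),load('w7')
h1=np.array([.4824,.1713,.065])
b=ballpx(W,(318,56)); t=ballpx(T,(227,210),15); print(b,t)
print(tri(ray(S,433.7,245.5),ray(W,*b[:2])))
k,e=tri(ray(S,433.7,245.5),ray(W,*b[:2]),ray(T,*t[:2])); print(e); rep(k,h1)
# mark & disc in wrist
P=lambda a,b,hh:plane(ray(W,250+a*.3-.35,21+b*.3-.35),z,np.array([0,0,hh]))
for q in(P(165,190,.1425),P(575,62,.065),P(580,380,.065)): rep(q,h1)
p=[P(a-400,b,.05) for a,b in((482,20),(775,14),(572,62),(580,382))]; print(p)
E
```

```text
Traceback (most recent call last):
  File "m.py", line 5, in ballpx
    m=cv2.morphologyEx(m,cv2.MORPH_OPEN,np.ones((7,7),np.uint8)); n,l,s,ce=cv2.connectedComponentsWithStats(m); i=1+s[1:,4].argmax()
                                                                                                                    ~~~~~~~~~~~~~~^^
ValueError: attempt to get argmax of an empty sequence
```

```bash
sed -i 's/(7,7)/(5,5)/; s/th=85/th=80/' m.py
python3 - <<'E'
from m import *
S,T,W=load('s7'),load('t7'),load('w7')
h1=np.array([.4824,.1713,.065])
print(W['image'][56,300:340].max(1)[::3],T['image'][205:217:2,220:236].max(2))
b=(250+228.5*.3-.35,21+117*.3-.35)
k,e=tri(ray(S,433.7,245.5),ray(W,*b[:2])); print(e); rep(k,h1)
P=lambda a,b,hh:plane(ray(W,250+a*.3-.35,21+b*.3-.35),z,np.array([0,0,hh]))
print('mark, disc ends');
for q in(P(168,205,.1425),P(575-400,62,.065),P(580-400,380,.065)): rep(q,h1)
E
```

```text
[206  33  43  46  47  51  55  51  48  50  40  41 188 181] [[143 141 142 140 140 139 141 139 140 138 140 139 135 136 135 135]
 [142 142 142 142 141 143 142 141 140 139 136 139 139 137 137 134]
 [141 142 145 142 144 142 141 141 141 139 140 140 140 139 135 136]
 [142 143 143 143 144 143 142 143 141 141 142 140 139 138 139 137]
 [146 143 144 144 144 141 144 140 142 141 142 141 140 139 141 140]
 [142 145 141 144 144 141 143 143 141 140 141 140 141 140 140 138]]
[np.float64(0.00022707789766916432), np.float64(0.0002270778976692647)]
knob [0.47795543 0.19345126 0.18415787] ax 4.480583980261519e-05 left 0.022592707378532747 r 0.12128078039108259 theta -0.18737889942703181
mark, disc ends
knob [0.46361398 0.17163909 0.1425    ] ax -0.01834418765848772 left 0.00406453953002656 r 0.07760651056187973 theta -0.05239766576874839
knob [0.45259652 0.22274553 0.065     ] ax -0.018988746809139243 left 0.05634107780293052 r 0.05634107780293052 theta -1.5707963267948966
knob [0.47361632 0.11369345 0.065     ] ax -0.020053242097440867 left -0.05471320772091076 r 0.05471320772091076 theta 1.5707963267948966
```

The lever is now at about −0.187 and the mark at about −0.055, so the ball slipped in the pads. With the lever nearly upright I'll turn the gripper 90° and grip along the swing direction, which positions the ball firmly.

Call:
drive_tool([
  [0,0,0,10,0.7],
  [0,0,0,10,0.7],
])

```text
time_s: 10.55
position: [0.4988, 0.0918, 0.2958]
eef_rot: [0.76, 0.65, 0.0, -0.001]
wrist_force: [0.2, 0.6, 0.1]
width: 0.694
grasp_force: 0.0
```

```bash
python3 -c "
from h import *
print(arm.get_obs()['qpos'])"
```

```text
[ 0.14570286  0.46048602 -0.64364807  1.75267247  0.31432698  1.03349265
 -0.76557672]
```

Call:
drive_tool([
  [0,0,0,10,0.7],
  [0,0,0,10,0.7],
  [0,0,0,10,0.7],
  [0,0,0,10,0.7],
  [0,0,0,10,0.7],
])

```text
time_s: 11.18
position: [0.4987, 0.092, 0.2958]
eef_rot: [0.963, 0.269, -0.0, -0.0]
wrist_force: [-0.4, -0.9, 0.0]
width: 0.699
grasp_force: 0.0
```

Call:
drive_tool([
  [0,0,0,10,0.7],
  [0,0,0,9,0.7],
  [0,0,0,0,0.7],
])

```text
time_s: 11.55
position: [0.4988, 0.0918, 0.2959]
eef_rot: [0.994, 0.109, -0.0, -0.0]
wrist_force: [-0.6, 0.9, 0.9]
width: 0.698
grasp_force: 0.0
```

Run:
```python
from m import *
# expected tip 34 mm above reported TCP: grasp 19 mm behind tip
to((.478,.1935,.25),(.478,.1935,.136)); print(arm.get_obs()['qpos'])
T=grab('top','t8'); t=ballpx(T,proj(T,(.478,.1935,.184)),14); print(t,proj(T,(.478,.1935,.184)))
W=grab('wrist','w8'); print(W['xyz'],proj(W,(.478,.1935,.184)),proj(W,(.4635,.172,.1425)),proj(W,(.4824,.172,.065)))
```

```text
11.55 [0.49882077 0.09177153 0.29586027] yang -1.3515248756577851 zax [-2.53182190e-04  3.28216152e-04 -9.99999914e-01]
tool cm [  0.18 -10.38   4.59]
tool cm [ 0.   0.  11.4]
[-0.06075877  0.41760182 -0.31808708  1.76245333  0.15225973  0.98578128
 -1.78918115]Traceback (most recent call last):
  File "<stdin>", line 4, in <module>
  File "m.py", line 5, in ballpx
    m=cv2.morphologyEx(m,cv2.MORPH_OPEN,np.ones((5,5),np.uint8)); n,l,s,ce=cv2.connectedComponentsWithStats(m); i=1+s[1:,4].argmax()
                                                                                                                    ~~~~~~~~~~~~~~^^
ValueError: attempt to get argmax of an empty sequence
```

Call:
drive_tool([
  [0.1,-5.2,0,1,0.8],
  [0.1,-5.2,0,0,0.8],
  [0,0,4.5,0,0.8],
  [0,0,4,0,0.8],
  [0,0,0,0,0.8],
])

```text
time_s: 12.22
position: [0.4776, 0.1916, 0.2088]
eef_rot: [0.995, 0.1, -0.003, 0.001]
wrist_force: [-0.8, -0.2, 0.4]
width: 0.797
grasp_force: 0.0
```

Run:
```python
from m import *
to((.478,.1935,.21),(.478,.1935,.134))
```

```text
12.225 [0.4775918  0.19164969 0.20876038] yang -1.3702392125173597 zax [-0.00613229 -0.00255325 -0.99997794]
tool cm [ 0.08 -0.17 -0.12]
tool cm [ 0.05 -0.01  7.6 ]
```

Call:
drive_tool([
  [0,-0.1,3,0,0.8],
  [0,0,3,0,0.8],
  [0,0,1.5,0,0.8],
  [0,0,0,0,0.8],
])

```text
time_s: 12.72
position: [0.4803, 0.1936, 0.1366]
eef_rot: [0.995, 0.099, 0.0, -0.0]
wrist_force: [-0.0, -0.7, 0.8]
width: 0.799
grasp_force: 0.0
```

Call:
drive_tool([
  [0,0,0,0,0.5],
  [0,0,0,0,0.2],
  [0,0,0,0,0.2],
  [0,0,0,0,0.2],
])

```text
time_s: 13.22
position: [0.4806, 0.1937, 0.1374]
eef_rot: [0.995, 0.098, 0.001, -0.0]
wrist_force: [-2.1, -1.2, 6.6]
width: 0.311
grasp_force: 58.5
```

Call:
drive_tool([
  [0,0.5,-0.1,0,0.2],
  [0,0.5,-0.06,0,0.2],
  [0,0.55,-0.04,0,0.2],
  [0,0,0,0,0.2],
  [0,0,0,0,0.2],
])

```text
time_s: 13.85
position: [0.483, 0.183, 0.1397]
eef_rot: [0.995, 0.1, 0.002, -0.004]
wrist_force: [-3.8, 7.0, 9.3]
width: 0.314
grasp_force: 59.0
```

Call:
drive_tool([
  [0,0,0,0,0.4],
  [0,0,0,0,0.6],
  [0,0,0,0,0.7],
  [0,0,-4,0,0.7],
  [0,0,-5,0,0.7],
])

```text
time_s: 14.48
position: [0.4819, 0.1768, 0.2279]
eef_rot: [0.995, 0.098, -0.002, 0.001]
wrist_force: [-0.3, 0.5, -0.2]
width: 0.7
grasp_force: 0.0
```

Call:
drive_tool([
  [-3,0,-5,0,0.7],
  [-5,0,0,0,0.7],
  [0,0,0,0,0.7],
])

```text
time_s: 14.85
position: [0.4003, 0.16, 0.2779]
eef_rot: [0.995, 0.099, -0.002, 0.002]
wrist_force: [1.3, -0.0, -0.1]
width: 0.697
grasp_force: 0.0
```

Run:
```python
from m import *
to(); 
W,S,T=grab('wrist','w9'),grab('scene','s9'),grab('top','t9')
K=(.481,.178,.1848);M=(.4635,.172,.1425)
for n,C in(('w',W),('s',S),('t',T)):
    print(n,C['xyz'],[np.round(proj(C,q),1) for q in (K,M,(.4824,.1713,.065))])
    g=proj(C,K); 
    try: print(ballpx(C,g,30 if n=='w' else 16,70))
    except Exception as e: print(e)
```

```text
14.85 [0.40026202 0.16003382 0.27793727] yang -1.3727547119005468 zax [-0.0029955  -0.0034487  -0.99998957]
w [0.47122435 0.17582781 0.45930954] [array([318.2,  88.5]), array([320.8, 110.4]), array([324.1,  92.4])]
(np.float64(314.9159248269041), np.float64(89.00593471810089), array([  36,   37, 1011], dtype=int32))
s [0.93874726 0.37580628 0.67970223] [array([424.7, 241.2]), array([423., 251.]), array([408.8, 285. ])]
(np.float64(433.71153846153845), np.float64(252.09615384615387), array([ 12,   9, 104], dtype=int32))
t [4.58351780e-01 2.17152437e-04 1.11423069e+00] [array([228.2, 210.6]), array([234.5, 219.3]), array([240.9, 211.4])]
(np.float64(228.37623762376236), np.float64(210.77227722772278), array([ 10,  12, 101], dtype=int32))
```

Run:
```python
from m import *
W,T=load('w9'),load('t9'); h1=np.array([.4824,.1718,.065])
b=(314.9,89.0);t=(228.38,210.77)
for nm,C,q in(('w',W,b),('t',T,t)): rep(plane(ray(C,*q),z,np.array([0,0,.1847])),h1)
g=W['image'].max(2); print(g[96:132:2,296:350:2])
print(T['image'].max(2)[211:226,226:246])
```

```text
knob [0.48013165 0.18053289 0.1847    ] ax -0.00048817294085241853 left 0.00900946077374664 r 0.1200385787296471 theta -0.07512535620174865
knob [0.48061984 0.17759607 0.1847    ] ax -0.0005931761740096239 left 0.006034198694444224 r 0.119851998539382 theta -0.05036837897730176
[[186  78  49  55  52  54  53  52  49  52  45  44  44  42  38  32  38  29
   73  72  77 124 123 122 121 122 125]
 [182 146  45  48  52  56  49  57  49  48  44  44  44  42  36  35  27  40
   72  95 106 124 125 125 122 122 125]
 [180 183  73  50  51  50  48  50  49  49  45  43  38  36  28  34  28  94
   78 104 124 122 123 124 123 123 123]
 [179 180 188  33  45  47  50  48  46  40  40  36  38  37  34  28  73  78
   75 104 121 121 125 123 123 121 123]
 [179 190 188 200  88  39  41  40  43  43  36  34  34  28  32 142 116 171
  166 163 162 162 141 138 192 204 212]
 [252 253 254 255 255 183  54  28  39  33  31  26  28  88 138 144 114 173
  171 169 170 167 165 166 166 163 162]
 [251 252 254 255 255 255 255 246 200  69  95 116 145 143 138 142 116 174
  170 168 169 167 165 165 165 163 165]
 [250 252 253 255 255 255 255 
[... 1789 characters left out ...]
 167 166
  162 162]
 [186 189 201 216 224 208 157 133 137 137 139 127  80  76 132 167 169 165
  163 163]
 [238 241 242 247 249 233 170 133 133 135 135 130  79  70 127 167 170 164
  164 159]
 [243 244 247 250 254 244 182 134 134 138 138 127  79  63 107 156 163 156
  150 144]
 [243 244 245 249 253 246 196 140 133 138 139 130  91  62  90 132 132 118
  118 116]
 [243 245 248 248 244 235 186 145 134 129 127 126  98  78  88 109 107 110
  113 115]
 [234 232 235 227 208 189 148 132 126 113 104 105  98  98 114 116 114 117
  121 119]
 [189 174 164 154 138 129 116 116 118 114 111 114 117 122 138 146 142 141
  141 142]
 [147 138 136 136 136 135 139 137 140 140 141 143 142 152 170 173 177 178
  176 176]]
```

Run:
```python
from m import *
W,T=load('w9'),load('t9')
from scipy.optimize import brentq
for nm,C,kq,mq in(('w',W,(314.9,89.0),(320.4,111)),('t',T,(228.38,210.77),(234.6,218))):
    k=plane(ray(C,*kq),z,np.array([0,0,.1847])); m=plane(ray(C,*mq),z,np.array([0,0,.1428]))
    for h in (.1713,.1718,.1725,.0):
        H=np.array([.4824,h,.065]); 
        if h: print(nm,h,'knob',-(k-H)@lft/.12,'mark',-(m-H)@lft/.078)
    print(nm,'k-m left mm',(k-m)@lft*1e3,'perp',(k-m)@ax*1e3)
# hinge bushing/bracket in wrist: box edges left/right at z=.05
g=W['image'].max(2).astype(int)
for r in(70,110,140): print(r,g[r,230:400:2])
```

```text
w 0.1713 knob -0.07916245052222717 mark -0.06194977345139758
w 0.1718 knob -0.075078839781222 mark -0.0556672953883127
w 0.1725 knob -0.06936178474381494 mark -0.046871826099994136
w k-m left mm 4.667411733458249 perp 18.535137879488843
t 0.1713 knob -0.054368599861373705 mark -0.0471129380819196
t 0.1718 knob -0.05028498912036853 mark -0.04083046001883472
t 0.1725 knob -0.04456793408296147 mark -0.032034990730516154
t k-m left mm 2.849422812975116 perp 15.244755009857958
70 [185 187 187 187 187 186 187 187 186 186 188 187 184 187 186 186 190 184
 186 185 185 183 183 184 181 181 182 183 185 182 183 182 182 182 180 180
 182 183 183 160 145 115  83 112 135 164 179 177 176 177 178 178 180 178
 177 169 183 183 184 186 185 184 184 183 184 182 184 185 186 186 185 186
 188 187 185 185 186 155 113 127 122 124 125 126 123]
110 [187 186 186 185 186 187 187 186 186 187 187 186 187 185 185 187 188 186
 183 181 182 182 182 180 224 236 239 243 245 247 247 248 250 250 252 253
 255 255 255 255 255 255 136 142 138 141 138 136 142 114 173 172 168 169
 167 166 164 165 164 164 163 160 186 182 172 166 161 154 150 147 139 129
 128 128 125 129 121 109 126 127 124 125 124 122 122]
140 [187 187 186 187 188 187 187 187 185 187 186 187 186 186 187 187 186 188
 188 188 190 190 189 188 188 190 189 188 190 188 188 191 191 191 149 151
 151 182 149 151 128 185 149 152 125 150 152 151 191 161 150 150 192 151
 150 149 191 150 147 186 156 149 148 189 153 149 147 187 151 143 190 190
 144 143 191 191 145 141 192 139 142 193 191 138 139]
```

Run:
```python
from m import *
W=load('w9'); im=W['image'].astype(int); d=im[:,:,2]-im[:,:,0]
k=plane(ray(W,314.9,89.0),z,np.array([0,0,.1847])); m=plane(ray(W,320.4,111),z,np.array([0,0,.1428]))
for r in(60,66,72,78,125,132,138):
    row=cv2.blur(d[r-1:r+2].mean(0).astype(np.float32)[None],(3,1))[0]
    on=row<18; x=315 if r<80 else 300
    l=x
    while l>200 and on[l-3:l].any(): l-=1
    q=x
    while q<420 and on[q+1:q+4].any(): q+=1
    A,B=[plane(ray(W,e,r),z,np.array([0,0,.05])) for e in(l-.5,q+.5)]
    y2=np.arctan2(-(A-B)[0],(A-B)[1]); H=(A+B)/2
    print(r,l,q,'len',np.linalg.norm(A-B),'yaw',y2,'knob',-(k-H)@lft/.12,'mark',-(m-H)@lft/.078)
```

```text
60 262 385 len 0.14690817126725805 yaw 0.19818822864231642 knob -0.07550367350971085 mark -0.056320885739834
66 262 385 len 0.14756132564356894 yaw 0.1981106722588414 knob -0.07552752418838318 mark -0.05635757909163759
72 262 385 len 0.14822442512612943 yaw 0.19803261629230318 knob -0.07555279610680189 mark -0.056396458966127924
78 263 384 len 0.14648949224393593 yaw 0.19795389214198542 knob -0.07556072073931049 mark -0.05640865070844883
125 265 382 len 0.14704281733754224 yaw 0.19731768565279878 knob -0.07578082840443408 mark -0.056747277885562025
132 266 382 len 0.14664466981176857 yaw 0.197245195683087 knob -0.08105312064435016 mark -0.06485849671620217
138 297 310 len 0.01761006264578638 yaw 0.1961968917228775 knob 0.1343542022305063 mark 0.2665373846297308
```

The lever reads about −0.07 and the mark about −0.056, which agrees to within about 1° in both views. The arm is clear of everything, so I'm handing in.

```bash
python3 -c "
from bench import arm
print(arm.hand_in())"
```

```text
the job is handed in; nothing more can be done
None
```

I set the speed lever to within about 1° of the steel mark by my camera measurements (lever about −0.07 rad, mark about −0.056 rad), let go, retracted the arm clear and handed in at about 15 s; the result has not been reported back.

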